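Seat a drill template on its locating pins and swing the clamp over it

ROBOT

A 6-joint arm with a two-finger parallel gripper is mounted at the origin on the work surface. World frame = base frame: x ahead of the robot, y to its left, z up, the work surface at z = 0. Lengths are in m, angles in rad, forces in N, time in s.
With the tool pointing down it reaches from about 0.35 to 0.975 m from the base axis. Payload 4.9 kg.
Tool frame: the origin (TCP) lies on the centre line of the jaws, within the pads' length; the fingertips stand 19 mm ahead of it and the grasp point (between the pads) is the TCP; z points along the fingers, y is the line along which they close (so a half turn about z gives the same grasp; the last joint's range is limited). The gripper opens to 85 mm and grips with 20 to 120 N. Pads are 22 mm wide; open, the fingers measure 114 mm over their backs; the gripper's body (76 mm by 85 mm) begins 54 mm behind the grasp point. The pads swing forward as they close: fully open they stand 13 mm farther back than shut.
Start: joints at [1.145, 0.053, 1.613, -0, 1.476, -0.119], TCP at [0.189, 0.596, 0.25] pointing down, gripper open.
Joint ranges: [-3.01, 3.01], [-1.01, 2.22], [0.06, 2.58], [-1.02, 4.17], [0.09, 2.62], [-3.14, 3.14]. Speed limits (rad/s): [2.57, 2.57, 3.14, 3.14, 3.14, 3.14].

INTERFACE

Orientations are given as [roll, pitch, yaw] about the fixed x, y, z axes, in that order (R = Rz(yaw) Ry(pitch) Rx(roll)).
In Python, from workcell import manip, viewer, job, models gives the robot as it stands. The module is installed in compiled form; this text tells all that it offers.
- The arm moves only by the tool play_rows, never from a script. Its argument "series" is a list of rows, each a list of 3 entries, a list of its own where there are three numbers: the turn, a rotation vector about the tool's x, y, z in degrees, then the shift along the tool's x, y, z in units of 40 mm (1.0 is 40 mm), then the opening, from 0 (shut) to 1 (fully open). In form: [[[wx, wy, wz], [tx, ty, tz], claw], ...]. A call has 1 to 5 rows; each row shifts and turns the commanded pose from where the row before left it, along the tool's axes as they then stand; what a row does not reach is not made up. A row lasts 1/12 s, in which the tool goes at most 41.7 mm and 7.16 degrees, less where a joint would pass 70% of its speed; a pose out of reach is approached as far as the arm can. A call is refused whole if a number of a shift passes 1 or a number of a turn 7.16, either way. A call with a gripper value outside its range is refused whole. The fingers move at their own pace and stop on an object; "newtons" is the grip in N (left out, the last holds). Time passes only in rows, so rows that do not move let the fingers close. It gives the time, the measured TCP pose, the force, the opening and the grip force at its end, in the units of the state.
- manip.sense(): the state, without advancing time (a new reading comes with each control period).
- viewer.camera(name): name is "side" or "top" or "wrist"; returns (picture, depth): 384x512x3 uint8, blue, green, red; 384x512 float32, m along the optical axis (not along the pixel's ray), 0 where there is no reading.
- viewer.calibration(name): a dict with "fx", "fy", "cx", "cy" (pixels), "world_to_cam" (4x4, takes a point from world to camera coordinates). Camera axes: x right, y up, looking along -z (the intrinsics and any distortion apply to the point x, -y, -z); pixel columns grow to the right and rows downward; lengths in m; the calibration is good to about 2 mm. The wrist camera is an equidistant fisheye: a pixel r from the principal point sees the ray r / f radians off the axis. A picture is of the moment at which its call begins: read the wrist's pose just before it. calibration takes no time and is no camera call; for the wrist camera it gives the pose at the moment of the call.
- job.hand_in(): hands the job in; it is judged then, once.
Trained networks look in the newest picture that a camera, given by its name, has taken for a name from the list of things; names that differ only in an ending like _2 or _b are one class to them, and where a whole thing is asked for, a point or a joint stands for the part that bears it (a point fixed in the world has none). Each returns a list of dicts, best first, with "conf" (0 to 1); they miss things now and then, are a little off and sometimes report something else, mostly with a low value. They report only what shows in the picture. A call takes as long as a camera call. They do not tell look-alikes from the thing itself.
- models.recognise(camera, label): "location" ([x, y, z] in m, in the coordinates of the camera as it stood for that picture, good to about 4 mm: the middle of the surface that is visible of it).
- models.regions_of(camera, label): "region" (384x512 bool, what is visible of it).
The state is a dict: "clock": time; "joints": joint angles; "dq": joint speeds; "effort": joint torques, N m; "ee_pos": TCP position; "eef_rot": TCP orientation; "ft_force": force on the tool from outside, world axes, zero at the start; "torque": the same for the moment, N m; "gripper_width": opening from 0.0 (shut) to 1.0 (fully open); "finger_force": force on a finger pad.
Only numpy, scipy, OpenCV 4.12 (cv2) and the standard library are available. Lean on these libraries where they do the work, as an engineer would, in place of code of your own. Each camera call takes 0.05 s, during which the arm holds its last target. There are 200 camera calls.

TASK

Put the aluminium drill template with the black grip on the pinned fixture, against the fence, so that both its holes drop over the two pins and it lies flat on the bed, then swing the fixture's clamp arm fully round over the template and let go. The pin bar has been shifted, so feel for the pins gently: never press or push the template against the fixture with more than about 40 N. Leave the other things on the bench where they are.

Things in the scene. Friction and masses are not known exactly. Their poses are not given: they have to be found in the camera images.
- template: Loose flat aluminium plate on the bench, 120 (its x) by 170 (its y) by 8 mm (z up), 0.3 to 0.6 kg. Origin: centre of its underside. Two round 14 mm locating holes right through at x = 0, y = +55 and -55 mm; beside the grip two windows of 16 by 60 mm with no use here. It fits equally well turned half round.
- grip (a point): Grasp point on the template's black grip block, over the template's centre, 34 mm above its underside. The block stands upright on the plate: 16 mm (template x) by 36 mm (template y), 40 mm tall, its top 48 mm above the underside. Pinch it across its 16 mm.
- fixture: Steel fixture fixed to the bench; origin on the bench under the middle of its pin slot. Flat rigid bed from x = -115 to +85 mm and y = -130 to +130 mm, upper face 25 mm above the bench. The slot runs along y at x = 0; in it, clamped tight and flush, sits a bar with two upright pins. A fence is on its far (+x) side, a clamp arm on its near side.
- seat (a point): Point on the bed's face (25 mm above the bench) over the fixture's origin, axes as the fixture's. Two pins, 12 mm across, chamfered, 6 mm above the bed, stand at x = 0, 110 mm apart along y. The point midway between them is NOT measured: anywhere from y = -15 to +15 mm, new each time. The template is home with its underside level with this point; off the holes it rides 6 mm higher on the pins.
- fence (a point): Middle of the fence's face, 8 mm above the bed, at the fixture's x = +60 mm. The rigid fence bar runs along the fixture's whole y, faces -x and stands 16 mm above the bed. With a long edge of the template against it the holes are in line with the pins (template centre at x = 0, 1 mm play all round); sliding along it then brings them over the pins.
- clamp (a joint): Angle of the clamp arm, rad. 0: it points along the fixture's -y, clear of the template's place; it grows counter-clockwise seen from above; at 1.57, its stop, it points along +x, fully over the template. Starts between -0.5 and 0.1, stays where left (about 1.2 N at the knob). Arm 16 mm wide, 8 thick, 61 long, its underside 10 mm above the bed: it passes over the template only when that is down.
- clamp_knob (a point): Middle of the upright black round knob near the clamp arm's end, 16 mm across and 28 mm tall (it runs from 18 to 46 mm above the bed); this point is 32 mm above the bed and 50 mm from the pivot. Push it or pinch it from above.
- clamp_pivot (a point): Axis of the clamp arm's pivot, at x = -90 mm, y = -60 mm in the fixture's frame, 10 mm above the bed.
- caliper_case: Bystander: closed black case, 90 by 210 by 31 mm. Origin: centre of its underside.
- bracket: Bystander: bent steel angle, 70 by 50 mm, 50 mm tall. Origin: centre of its underside.
- offcut: Bystander: flat steel offcut, 90 by 60 by 5 mm, with one hole of 20 mm. Origin: centre of its underside.
- gauge_block: Bystander: steel block, 35 by 60 by 30 mm. Origin: centre of its underside.
- wrench: Bystander: open-end wrench, 180 mm long, lying flat.
- can: Bystander: grey can, 66 mm across, 110 mm tall. Origin: centre of its underside.
- screw_tray: Bystander: open grey plastic tray, 120 by 170 by 40 mm. Origin: centre of its underside.
Mind the look-alikes: they are no part of the job. What is shaped like the template but yellow is not meant.

How it is judged:
By the outcome, as a careful person would: the job done as asked, in the order asked, and still so for the second after the job is handed in, with the robot touching nothing.
It also fails if it takes over 72 s, if anything falls off the work surface, if the arm or the gripper's body presses on something with over 40 N, if the wrist force passes 120 N, or if a joint passes its speed limit or range.

## Working session

There is one attempt and no reset: what is moved stays moved. The work goes in short steps, Python scripts to look and compute and a tool call to move; the robot and the scene stay as the last step left them, time stands still between calls to the robot, and variables do not carry over. Pictures are saved under pics/ and viewed, at most 10 in all, crops included, and the job is handed in when it is done.

Besides the shell and the picture viewer there is one more tool, called after "Emit:" as a command line: name --argument value ..., lists and objects as JSON in quotes. play_rows: Moves the arm, as the interface text tells. Its arguments: {"type":"object","properties":{"series":{"type":"array"},"newtons":{"type":"number"}},"required":["series"]}

```bash
mkdir -p pics
cat > h.py <<'E'
import numpy as np, cv2
from workcell import manip, viewer, job, models
def w(cam,p):
    M=np.linalg.inv(viewer.calibration(cam)["world_to_cam"]); return (M@np.r_[p,1])[:3]
def cloud(cam,d):
    c=viewer.calibration(cam); v,u=np.mgrid[:384,:512]
    P=np.stack([(u-c["cx"])/c["fx"]*d,-(v-c["cy"])/c["fy"]*d,-d,np.ones_like(d)],-1)
    return (P@np.linalg.inv(c["world_to_cam"]).T)[...,:3]
E
python3 - <<'E'
from h import *
print({k:np.round(v,3) for k,v in manip.sense().items()})
ims=[]
for c in("top","side"):
    im,d=viewer.camera(c); np.save(c+"_d.npy",d); np.save(c+"_i.npy",im); cv2.imwrite(f"pics/{c}0.png",im)
    for n in("template","grip","fixture","fence","clamp","clamp_knob"):
        print(c,n,[(np.round(w(c,r["location"]),3).tolist(),round(r["conf"],2)) for r in models.recognise(c,n)][:4])
E
```

```text
{'clock': np.float64(0.0), 'joints': array([ 1.145,  0.053,  1.614,  0.   ,  1.476, -0.119]), 'dq': array([ 0.002, -0.001, -0.   , -0.   , -0.   ,  0.001]), 'effort': array([ 2.0000e-03, -3.9368e+01, -3.7018e+01,  0.0000e+00,  7.0000e-03,
       -0.0000e+00]), 'ee_pos': array([0.188, 0.595, 0.249]), 'eef_rot': array([-3.14 , -0.   ,  2.835]), 'ft_force': array([-0.001, -0.254, -0.443]), 'torque': array([-0.028,  0.053, -0.013]), 'finger_force': np.float64(0.0), 'gripper_width': np.float64(0.998)}
top template [([0.515, 0.252, 0.005], 0.96), ([0.295, -0.199, 0.009], 0.89)]
top grip [([0.516, 0.249, 0.009], 0.77), ([0.301, -0.197, 0.01], 0.74)]
top fixture [([0.551, -0.198, 0.026], 0.78)]
top fence [([0.552, -0.191, 0.025], 0.84)]
top clamp [([0.467, -0.269, 0.041], 0.4)]
top clamp_knob [([0.387, 0.078, 0.003], 0.48)]
side template [([0.296, -0.209, 0.003], 0.61), ([0.515, 0.239, 0.004], 0.59), ([0.739, 0.166, 0.003], 0.48)]
side grip [([0.297, -0.208, 0.003], 0.61)]
side fixture [([0.55, -0.225, 0.026], 0.88)]
side fence [([0.55, -0.224, 0.025], 0.87)]
side clamp []
side clamp_knob [([0.466, -0.294, 0.042], 0.48), ([0.548, -0.224, 0.02], 0.44)]
```

View pics/top0.png

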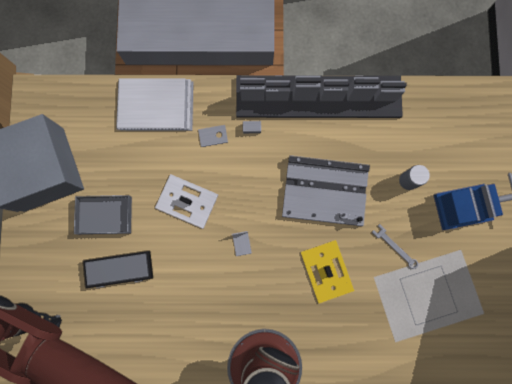

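View pics/side0.png

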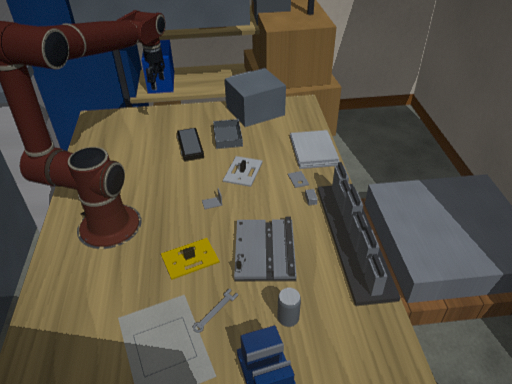

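The top view shows the silver template at (187,201), the yellow look-alike at (328,271), and the fixture at (326,191). The fixture's fence is on the upper side (+x) and its clamp is near (350,218). The side view agrees with this.

Run:
```python
from h import *
d=np.load("top_d.npy"); P=cloud("top",d)
print("table z",np.median(P[230:260,180:220,2]), "mm/px", (P[200,186]-P[200,187])*1e3)
def rect(c,r,lo,hi):
    m=(np.hypot(P[...,0]-c[0],P[...,1]-c[1])<r)&(P[...,2]>lo)&(P[...,2]<hi)
    n,l,s,_=cv2.connectedComponentsWithStats(m.astype(np.uint8)); k=1+np.argmax(s[1:,4])
    q=P[l==k][:,:2].astype(np.float32)*1000
    print(cv2.minAreaRect(q),s[k,4]); return l==k
rect((.515,.252),.13,.004,.06)
rect((.55,-.2),.19,.015,.06)
m=(np.hypot(P[...,0]-.515,P[...,1]-.252)<.1)&(P[...,2]>.03); print("grip",P[m].mean(0),m.sum(),cv2.minAreaRect(P[m][:,:2].astype(np.float32)*1000))
m=(np.hypot(P[...,0]-.55,P[...,1]+.2)<.19)&(P[...,2]>.035)
n,l,s,_=cv2.connectedComponentsWithStats(m.astype(np.uint8))
for k in range(1,n):
    q=P[l==k]; print(s[k],q.mean(0).round(4),q[:,2].max().round(3),[np.round(x,1) for x in cv2.minAreaRect(q[:,:2].astype(np.float32)*1000)])
im=np.load("top_i.npy"); a=cv2.resize(im[145:235,150:380],None,fx=3.4,fy=3.4,interpolation=cv2.INTER_CUBIC); cv2.imwrite("pics/top_crop.png",a)
```

```text
table z 0.0008846194971487975 mm/px [-0.23627064  2.88257816  1.81402614]
((514.6049194335938, 250.94496154785156), (187.83740234375, 144.0782012939453), 67.9454116821289) 1694
((555.3304443359375, -196.9441680908203), (261.3253479003906, 202.78001403808594), 83.5044174194336) 4866
grip [0.51881155 0.25181477 0.04782206] 64 ((519.0496215820312, 252.70730590820312), (36.359642028808594, 16.052776336669922), 68.25157165527344)
[288 156  82  15 514] [ 0.6383 -0.2054  0.0421] 0.052 [array([ 638.8, -206.7]), array([260.7,  22.2]), np.float64(83.3)]
[343 175   1   1   1] [ 0.6002 -0.2524  0.0358] 0.036 [array([ 600.2, -252.4]), array([0., 0.]), np.float64(0.0)]
[333 176   1   1   1] [ 0.597  -0.2204  0.0351] 0.035 [array([ 597. , -220.4]), array([0., 0.]), np.float64(0.0)]
[309 182   4   2   5] [ 0.5751 -0.1487  0.0362] 0.039 [array([ 575.5, -147.8]), array([3.4, 9.6]), np.float64(0.5)]
[339 183   1   1   1] [ 0.5743 -0.2391  0.0355] 0.036 [array([ 574.3, -239.1]), array([0., 0.]), np.float64(0.0)]
[288 185   1   1   1] [ 0.5669 -0.0757  0.0373] 0.037 [array([566.9, -75.7]), array([0., 0.]
[... 687 characters left out ...]
.float64(0.0)]
[287 205   1   1   1] [ 0.5026 -0.0721  0.0376] 0.038 [array([502.6, -72.1]), array([0., 0.]), np.float64(0.0)]
[323 205   1   1   1] [ 0.5032 -0.1868  0.0355] 0.036 [array([ 503.2, -186.8]), array([0., 0.]), np.float64(0.0)]
[358 209   1   1   1] [ 0.4904 -0.2969  0.0398] 0.04 [array([ 490.4, -296.9]), array([0., 0.]), np.float64(0.0)]
[339 211  24  12 131] [ 0.4653 -0.2699  0.0494] 0.076 [array([ 466.7, -271.7]), array([72.2, 20.3]), np.float64(75.4)]
[319 216   1   1   1] [ 0.468  -0.1735  0.0361] 0.036 [array([ 468. , -173.5]), array([0., 0.]), np.float64(0.0)]
[354 222   1   1   1] [ 0.4493 -0.2838  0.0371] 0.037 [array([ 449.3, -283.8]), array([0., 0.]), np.float64(0.0)]
```

View pics/top_crop.png

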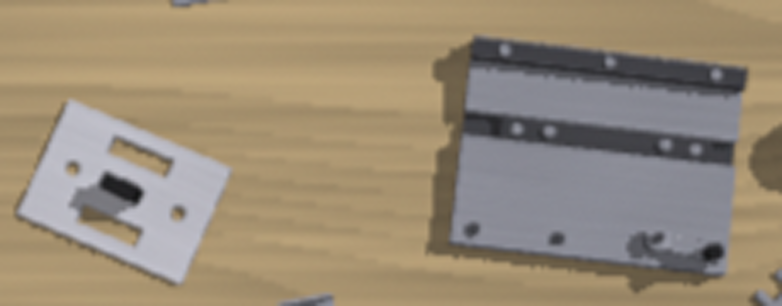

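```bash
cat >> h.py <<'E'
def T(p,yaw): return np.array([[np.cos(yaw),np.sin(yaw)],[np.sin(yaw),-np.cos(yaw)]]) # cols tool x,y in world
def plan(xyz,yawdeg,n,start=None):
    """straight line in n rows: prints turn per row and tool-frame shifts (units)"""
    s=manip.sense(); p,y=(s["ee_pos"],s["eef_rot"][2]) if start is None else (np.array(start[:3]),np.radians(start[3]))
    dy=(np.radians(yawdeg)-y+np.pi)%(2*np.pi)-np.pi; d=(np.array(xyz)-p)/n
    print("from",np.round(p,4),round(np.degrees(y),2),"wz/row",round(-np.degrees(dy)/n,3))
    for i in range(n):
        a=y+dy*i/n; t=np.array([[np.cos(a),np.sin(a)],[np.sin(a),-np.cos(a)]])@d[:2]/.04
        print(i,t.round(2).tolist(),round(-d[2]/.04,2))
        if abs(dy)<1e-3: break
E
python3 -c "
from h import *
plan((.517,.252,.25),68,14)"
```

```text
from [0.1888 0.5958 0.2503] 162.42 wz/row 6.744
0 [-0.74, -0.41] 0.0
1 [-0.79, -0.32] 0.0
2 [-0.82, -0.22] 0.0
3 [-0.84, -0.13] 0.0
4 [-0.85, -0.03] 0.0
5 [-0.85, 0.07] 0.0
6 [-0.83, 0.17] 0.0
7 [-0.81, 0.27] 0.0
8 [-0.77, 0.36] 0.0
9 [-0.72, 0.45] 0.0
10 [-0.66, 0.53] 0.0
11 [-0.6, 0.6] 0.0
12 [-0.52, 0.67] 0.0
13 [-0.44, 0.73] 0.0
```

Emit:
play_rows --series '[[[0, 0, 6.74], [-0.74, -0.41, 0], 0.45], [[0, 0, 6.74], [-0.79, -0.32, 0], 0.45], [[0, 0, 6.74], [-0.82, -0.22, 0], 0.45], [[0, 0, 6.74], [-0.84, -0.13, 0], 0.45], [[0, 0, 6.74], [-0.85, -0.03, 0], 0.45]]'

```text
clock: 1.12
ee_pos: [0.3066, 0.4715, 0.2505]
eef_rot: [3.141, -0.0, 2.241]
ft_force: [-0.5, -0.0, 0.3]
gripper_width: 0.448
finger_force: 0.0
```

Emit:
play_rows --series '[[[0, 0, 6.74], [-0.85, 0.07, 0], 0.45], [[0, 0, 6.74], [-0.83, 0.17, 0], 0.45], [[0, 0, 6.74], [-0.81, 0.27, 0], 0.45], [[0, 0, 6.74], [-0.77, 0.36, 0], 0.45], [[0, 0, 6.74], [-0.72, 0.45, 0], 0.45]]'

```text
clock: 1.53
ee_pos: [0.4241, 0.3481, 0.2506]
eef_rot: [3.141, -0.0, 1.653]
ft_force: [-0.2, 0.7, 0.3]
gripper_width: 0.45
finger_force: 0.0
```

Emit:
play_rows --series '[[[0, 0, 6.74], [-0.66, 0.53, 0], 0.45], [[0, 0, 6.74], [-0.6, 0.6, 0], 0.45], [[0, 0, 6.74], [-0.52, 0.67, 0], 0.45], [[0, 0, 6.74], [-0.44, 0.73, 0], 0.45], [[0, 0, 0], [0, 0, 0], 0.45]]'

```text
clock: 1.95
ee_pos: [0.5201, 0.2472, 0.2504]
eef_rot: [3.139, 0.001, 1.179]
ft_force: [-0.3, -0.1, -0.1]
gripper_width: 0.45
finger_force: 0.0
```

Emit:
play_rows --series '[[[0, 0, 0], [0, 0, 0], 0.45], [[0, 0, 0], [0, 0, 0], 0.45]]'

```text
clock: 2.12
ee_pos: [0.5166, 0.2514, 0.2502]
eef_rot: [-3.141, -0.0, 1.189]
ft_force: [-0.2, 0.1, -0.5]
gripper_width: 0.451
finger_force: 0.0
```

```bash
cat >> h.py <<'E'
def fcloud(d,c):
    v,u=np.mgrid[:384,:512]; x=(u-c["cx"])/c["fx"]; y=(v-c["cy"])/c["fy"]; r=np.hypot(x,y)+1e-9
    k=np.tan(np.minimum(r,1.4))/r
    P=np.stack([x*k*d,-y*k*d,-d,np.ones_like(d)],-1); return (P@np.linalg.inv(c["world_to_cam"]).T)[...,:3]
def planepix(u,v,z,c):
    """world points on the plane z seen by fisheye pixels"""
    x=(np.asarray(u,float)-c["cx"])/c["fx"]; y=(np.asarray(v,float)-c["cy"])/c["fy"]; r=np.hypot(x,y)+1e-9
    k=np.tan(r)/r; M=np.linalg.inv(c["world_to_cam"]); R=np.stack([x*k,-y*k,-np.ones_like(x)],-1)@M[:3,:3].T
    o=M[:3,3]; return o+R*((z-o[2])/R[...,2])[...,None]
E
python3 - <<'E'
from h import *
s=manip.sense(); print(s["clock"],s["ee_pos"],np.degrees(s["eef_rot"]),s["gripper_width"])
c=viewer.calibration("wrist"); im,d=viewer.camera("wrist"); cv2.imwrite("pics/w0.png",im)
print(np.linalg.inv(c["world_to_cam"]).round(3),c["fx"],c["cx"],c["cy"])
P=fcloud(d,c); np.savez("w0.npz",P=P,im=im)
m=(np.hypot(P[...,0]-.517,P[...,1]-.252)<.13)&(P[...,2]>.004)&(P[...,2]<.012)
print("plate",m.sum(),cv2.minAreaRect(P[m][:,:2].astype(np.float32)*1000),P[m][:,2].mean())
m=(np.hypot(P[...,0]-.517,P[...,1]-.252)<.06)&(P[...,2]>.04)&(P[...,2]<.06)
print("grip",m.sum(),cv2.minAreaRect(P[m][:,:2].astype(np.float32)*1000),P[m].mean(0))
E
```

```text
2.1167 [0.51662447 0.25138673 0.25022194] [-1.79965647e+02 -9.96269833e-03  6.81031935e+01] 0.450678602669154
[[ 0.928  0.353  0.119  0.548]
 [-0.373  0.88   0.294  0.328]
 [-0.001 -0.317  0.948  0.374]
 [ 0.     0.     0.     1.   ]] 297.3186396354542 257.7958634589536 197.16665506870044
plate 10198 ((519.5942993164062, 253.17364501953125), (171.13818359375, 120.88674926757812), 67.47926330566406) 0.008040188358182805
grip 455 ((519.4246215820312, 254.0418701171875), (35.92072677612305, 15.83730411529541), 67.8207778930664) [0.51947796 0.25499504 0.04766663]
```

View pics/w0.png

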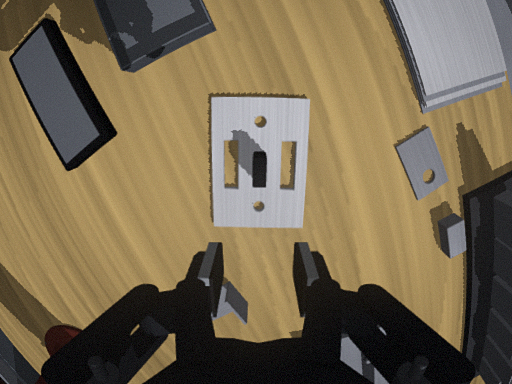

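The wrist view shows the silver template at (258,163), with its grip at (259,169) and nothing in the way. I'll descend and grasp.

```bash
python3 -c "
from h import *
plan((.5195,.2537,.0345),67.6,8)"
```

```text
from [0.5163 0.2518 0.2503] 68.15 wz/row 0.069
0 [0.01, 0.01] 0.67
1 [0.01, 0.01] 0.67
2 [0.01, 0.01] 0.67
3 [0.01, 0.01] 0.67
4 [0.01, 0.01] 0.67
5 [0.01, 0.01] 0.67
6 [0.01, 0.01] 0.67
7 [0.01, 0.01] 0.67
```

Emit:
play_rows --series '[[[0, 0, 0.5], [0.07, 0.06, 0.4], 0.45], [[0, 0, 0], [0, 0, 0.8], 0.45], [[0, 0, 0], [0, 0, 0.9], 0.45], [[0, 0, 0], [0, 0, 0.9], 0.45], [[0, 0, 0], [0, 0, 0.9], 0.45]]'

```text
clock: 2.58
ee_pos: [0.5192, 0.2543, 0.0934]
eef_rot: [3.141, -0.001, 1.182]
ft_force: [0.6, 0.1, -0.4]
gripper_width: 0.453
finger_force: 0.0
```

Emit:
play_rows --series '[[[0, 0, 0], [0, 0, 0.7], 0.45], [[0, 0, 0], [0, 0, 0.5], 0.45], [[0, 0, 0], [0, 0, 0.3], 0.45], [[0, 0, 0], [0, 0, 0], 0.45]]'

```text
clock: 2.92
ee_pos: [0.5172, 0.2531, 0.0312]
eef_rot: [-3.137, 0.004, 1.181]
ft_force: [0.5, 0.3, -0.6]
gripper_width: 0.449
finger_force: 0.0
```

Emit:
play_rows --series '[[[0, 0, 0], [0, 0, 0], 0], [[0, 0, 0], [0, 0, 0], 0], [[0, 0, 0], [0, 0, 0], 0], [[0, 0, 0], [0, 0, 0], 0], [[0, 0, 0], [0, 0, 0], 0]]' --newtons 60

```text
clock: 3.33
ee_pos: [0.5214, 0.2537, 0.0363]
eef_rot: [3.14, -0.003, 1.179]
ft_force: [-1.3, 2.5, 5.2]
gripper_width: 0.177
finger_force: 61.1
```

Emit:
play_rows --series '[[[0, 0, 0], [0, 0, -0.3], 0], [[0, 0, 0], [0, 0, -0.6], 0], [[0, 0, 0], [0, 0, -0.8], 0], [[0, 0, 0], [0, 0, -0.8], 0], [[0, 0, 0], [0, 0, 0], 0]]'

```text
clock: 3.75
ee_pos: [0.5241, 0.2539, 0.1424]
eef_rot: [3.132, -0.008, 1.179]
ft_force: [2.5, 1.8, -1.7]
gripper_width: 0.181
finger_force: 60.1
```

```bash
python3 -c "
from h import *
plan((.53,-.37,.28),83.4,20)"
```

```text
from [0.5241 0.2539 0.1424] 67.56 wz/row -0.792
0 [-0.72, 0.3] -0.17
1 [-0.72, 0.29] -0.17
2 [-0.73, 0.28] -0.17
3 [-0.73, 0.27] -0.17
4 [-0.73, 0.26] -0.17
5 [-0.74, 0.25] -0.17
6 [-0.74, 0.24] -0.17
7 [-0.74, 0.23] -0.17
8 [-0.75, 0.22] -0.17
9 [-0.75, 0.21] -0.17
10 [-0.75, 0.2] -0.17
11 [-0.76, 0.19] -0.17
12 [-0.76, 0.18] -0.17
13 [-0.76, 0.17] -0.17
14 [-0.76, 0.16] -0.17
15 [-0.77, 0.15] -0.17
16 [-0.77, 0.14] -0.17
17 [-0.77, 0.13] -0.17
18 [-0.77, 0.12] -0.17
19 [-0.77, 0.11] -0.17
```

Emit:
play_rows --series '[[[0, 0, -0.8], [-0.4, 0.16, -0.6], 0], [[0, 0, -0.8], [-0.72, 0.3, -0.6], 0], [[0, 0, -0.8], [-0.73, 0.28, -0.6], 0], [[0, 0, -0.8], [-0.73, 0.27, -0.6], 0], [[0, 0, -0.8], [-0.73, 0.26, -0.5], 0]]'

```text
clock: 4.17
ee_pos: [0.5201, 0.1095, 0.2507]
eef_rot: [-3.141, 0.001, 1.25]
ft_force: [1.6, 0.3, -4.1]
gripper_width: 0.173
finger_force: 60.0
```

Emit:
play_rows --series '[[[0, 0, -0.8], [-0.74, 0.25, -0.4], 0], [[0, 0, -0.8], [-0.74, 0.24, -0.1], 0], [[0, 0, -0.8], [-0.74, 0.23, 0], 0], [[0, 0, -0.8], [-0.75, 0.22, 0], 0], [[0, 0, -0.8], [-0.75, 0.21, 0], 0]]'

```text
clock: 4.58
ee_pos: [0.5207, -0.0463, 0.269]
eef_rot: [-3.139, 0.001, 1.319]
ft_force: [0.1, 0.1, -4.9]
gripper_width: 0.181
finger_force: 59.9
```

Emit:
play_rows --series '[[[0, 0, -0.8], [-0.75, 0.2, 0], 0], [[0, 0, -0.8], [-0.76, 0.19, 0], 0], [[0, 0, -0.8], [-0.76, 0.18, 0], 0], [[0, 0, -0.8], [-0.76, 0.17, 0], 0], [[0, 0, -0.8], [-0.76, 0.16, 0], 0]]'

```text
clock: 5.0
ee_pos: [0.522, -0.2019, 0.2686]
eef_rot: [-3.139, -0.0, 1.389]
ft_force: [-0.2, 0.2, -4.2]
gripper_width: 0.178
finger_force: 59.9
```

Emit:
play_rows --series '[[[0, 0, -0.8], [-0.77, 0.15, 0], 0], [[0, 0, -0.8], [-0.77, 0.14, 0], 0], [[0, 0, -0.8], [-0.77, 0.13, 0], 0], [[0, 0, -0.8], [-0.77, 0.12, 0], 0], [[0, 0, -0.8], [-0.7, 0.11, 0], 0]]'

```text
clock: 5.42
ee_pos: [0.5244, -0.3555, 0.2682]
eef_rot: [-3.139, -0.001, 1.458]
ft_force: [0.2, -0.2, -3.9]
gripper_width: 0.174
finger_force: 59.9
```

Emit:
play_rows --series '[[[0, 0, 0], [-0.3, 0.05, 0], 0], [[0, 0, 0], [-0.1, 0, 0], 0], [[0, 0, 0], [0, 0, 0], 0], [[0, 0, 0], [0, 0, 0], 0], [[0, 0, 0], [0, 0, 0], 0]]'

```text
clock: 5.83
ee_pos: [0.5259, -0.3686, 0.27]
eef_rot: [-3.141, -0.001, 1.46]
ft_force: [-0.2, 0.4, -3.7]
gripper_width: 0.174
finger_force: 59.9
```

Run:
```python
from h import *
s=manip.sense(); print(s["clock"],s["ee_pos"],np.degrees(s["eef_rot"]),s["ft_force"])
c=viewer.calibration("wrist"); im,d=viewer.camera("wrist"); cv2.imwrite("pics/w1.png",cv2.resize(im,None,fx=1.5,fy=1.5))
P=fcloud(d,c); np.savez("w1.npz",P=P,im=im,c=c)
near=np.hypot(P[...,0]-.57,P[...,1]+.2)<.2
for lo,hi in((.02,.03),(.037,.046),(.06,.08)):
    m=near&(P[...,2]>lo)&(P[...,2]<hi); n,l,st,_=cv2.connectedComponentsWithStats(m.astype(np.uint8))
    for k in range(1,n):
        if st[k,4]>25: q=P[l==k]; print(lo,st[k].tolist(),q.mean(0).round(4),[np.round(x,1) for x in cv2.minAreaRect(q[:,:2].astype(np.float32)*1000)])
```

```text
5.8333 [ 0.52586728 -0.3686101   0.26998888] [-1.79964561e+02 -5.30909399e-02  8.36345395e+01] [-0.19954446  0.37799311 -3.66323613]
0.02 [183, 0, 144, 101, 13439] [ 0.5416 -0.2178  0.025 ] [array([ 539. , -216.3]), array([132.4, 176.4]), np.float64(83.5)]
0.037 [327, 0, 18, 101, 1664] [ 0.6346 -0.2307  0.041 ] [array([ 635.2, -229. ]), array([128.3,  21.3]), np.float64(83.5)]
0.037 [190, 67, 21, 33, 435] [ 0.4701 -0.2565  0.0429] [array([ 470.9, -255.9]), array([38.9, 22.1]), np.float64(78.7)]
```

View pics/w1.png

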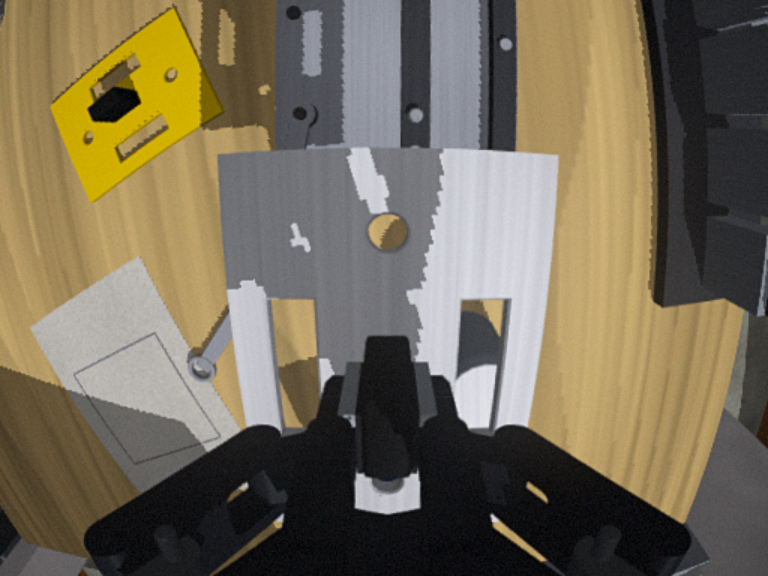

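Run:
```python
from h import *
a=np.radians(-6.5); ex=np.array([np.cos(a),np.sin(a)]); ey=np.array([-np.sin(a),np.cos(a)])
f=lambda p:np.round([p[:2]@ex*1e3,p[:2]@ey*1e3],1)
c=viewer.calibration("top"); M=np.linalg.inv(c["world_to_cam"])
def tp(u,v,z):
    r=M[:3,:3]@np.array([(u-c["cx"])/c["fx"],-(v-c["cy"])/c["fy"],-1]); return M[:3,3]+r*(z-M[2,3])/r[2]
im=np.load("top_i.npy"); g=im.sum(2).astype(float)
for x,y in((517,128),(549,131),(665,145),(696,149)):
    u,v=(x+.5)/3.4+149.5,(y+.5)/3.4+144.5; ui,vi=int(round(u)),int(round(v)); b=g[vi-3:vi+4,ui-3:ui+4]; b=np.clip(b-np.percentile(b,60),0,None)
    vv,uu=np.mgrid[vi-3:vi+4,ui-3:ui+4]; u2,v2=(uu*b).sum()/b.sum(),(vv*b).sum()/b.sum()
    print("dot",round(u2,1),round(v2,1),f(tp(u2,v2,.031)))
for n,(x,y) in dict(bedTL=(468,100),bedBL=(452,242),bedBR=(722,273)).items(): print(n,f(tp((x+.5)/3.4+149.5,(y+.5)/3.4+144.5,.025)))
z=np.load("w1.npz",allow_pickle=True); w1=z["c"].item(); P=z["P"]
for n,(x,y,h) in dict(dot=(416,115,.031),fenceL=(487,100,.041),fenceL2=(487,20,.041),fenceR=(517,100,.041),bedL=(277,60,.025),slotL=(402,60,.025),slotR=(430,60,.025),piv=(305,113,.035)).items():
    p=planepix(x/1.5,y/1.5,h,w1); print(n,f(p),p[:2].round(4))
s=manip.sense(); print("tcp",f(s["ee_pos"]))
for n,(x,y) in dict(hole=(387,232),tl=(219,155),tr=(558,155)).items(): print(n,f(planepix(x/1.5,y/1.5,s["ee_pos"][2]-.026,w1)))
```

```text
dot 302.0 181.8 [588.5 -54.7]
dot 311.4 182.4 [590.1 -85. ]
dot 345.6 186.4 [ 589.8 -195.3]
dot 354.5 187.9 [ 588.5 -224. ]
bedTL [609.1  -5.4]
bedBL [472.8  -5.1]
bedBR [ 473.4 -259.6]
dot [ 587.8 -193.6] [ 0.5621 -0.2589]
fenceL [ 643.1 -179.9] [ 0.6186 -0.2515]
fenceL2 [ 643.4 -112.5] [ 0.6265 -0.1846]
fenceR [ 667.7 -178. ] [ 0.6433 -0.2524]
bedL [ 474.2 -143. ] [ 0.455  -0.1958]
slotL [ 576.7 -146.7] [ 0.5564 -0.2111]
slotR [ 599.4 -146.1] [ 0.579 -0.213]
piv [ 499.7 -191.1] [ 0.4748 -0.2464]
tcp [ 564.3 -306.7]
hole [ 565.  -251.3]
tl [ 506.9 -223. ]
tr [ 624.  -222.6]
```

```bash
cat >> h.py <<'E'
A=np.radians(-6.5); EX=np.array([np.cos(A),np.sin(A)]); EY=np.array([-np.sin(A),np.cos(A)])
def fx(): # TCP in fixture-parallel axes (mm), yaw, forces in those axes
    s=manip.sense(); p=s["ee_pos"]; F=s["ft_force"]
    print("t",round(s["clock"],2),"X %.1f Y %.1f Z %.1f yaw %.2f"%(p[:2]@EX*1e3,p[:2]@EY*1e3,p[2]*1e3,np.degrees(s["eef_rot"][2])),"F",np.round([F[:2]@EX,F[:2]@EY,F[2]],1),"T",s["torque"].round(2),"w",round(float(s["gripper_width"]),3))
E
python3 -c "
from h import *
fx(); plan((.5575,-.2039,.11),83.5,7)"
```

```text
t 5.88 X 564.3 Y -306.7 Z 270.2 yaw 83.64 F [-0.3  0.1 -5. ] T [-0.02  0.   -0.03] w 0.172
from [ 0.526  -0.3686  0.2702] 83.64 wz/row 0.021
0 [0.6, 0.05] 0.57
1 [0.6, 0.05] 0.57
2 [0.6, 0.05] 0.57
3 [0.6, 0.05] 0.57
4 [0.6, 0.05] 0.57
5 [0.6, 0.05] 0.57
6 [0.6, 0.05] 0.57
```

Emit:
play_rows --series '[[[0, 0, 0.15], [0.4, 0.05, 0.2], 0], [[0, 0, 0], [0.6, 0.05, 0.5], 0], [[0, 0, 0], [0.7, 0.05, 0.6], 0], [[0, 0, 0], [0.7, 0.05, 0.6], 0], [[0, 0, 0], [0.7, 0.05, 0.6], 0]]'

```text
clock: 6.3
ee_pos: [0.5501, -0.2459, 0.17]
eef_rot: [3.14, 0.0, 1.457]
ft_force: [1.5, -1.2, -4.7]
gripper_width: 0.177
finger_force: 59.9
```

Emit:
play_rows --series '[[[0, 0, 0], [0.6, 0.05, 0.6], 0], [[0, 0, 0], [0.4, 0.05, 0.5], 0], [[0, 0, 0], [0.1, 0, 0.4], 0], [[0, 0, 0], [0, 0, 0], 0], [[0, 0, 0], [0, 0, 0], 0]]'

```text
clock: 6.72
ee_pos: [0.5584, -0.2035, 0.1097]
eef_rot: [-3.14, -0.0, 1.458]
ft_force: [0.8, 0.3, -3.8]
gripper_width: 0.176
finger_force: 59.8
```

Run:
```python
from h import *
fx()
c=viewer.calibration("wrist"); im,d=viewer.camera("wrist"); cv2.imwrite("pics/w2.png",cv2.resize(im,None,fx=1.5,fy=1.5)); np.savez("w2.npz",im=im,c=c,P=fcloud(d,c)); fx()
```

```text
t 6.72 X 577.9 Y -139.0 Z 109.7 yaw 83.51 F [ 0.8  0.4 -3.8] T [-0.02 -0.    0.05] w 0.176
t 6.77 X 579.0 Y -140.0 Z 111.4 yaw 83.46 F [-0.1 -0.6 -3.9] T [-0.03 -0.03 -0.01] w 0.176
```

View pics/w2.png

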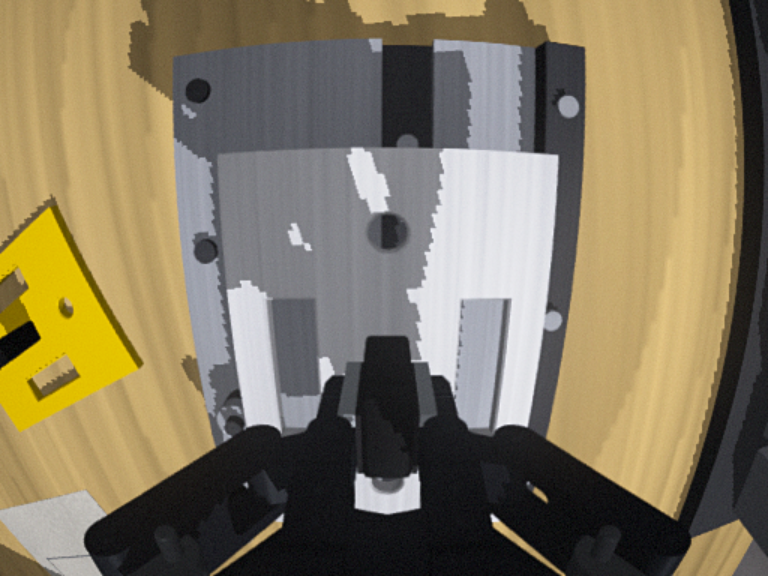

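The template (hole at (387,232)) is level over the bed and square to it. The fence is on the right at (560,300). I'll go down to fence height and feel for it.

Emit:
play_rows --series '[[[0, 0, 0], [0, 0, 0.3], 0], [[0, 0, 0], [0, 0, 0.4], 0], [[0, 0, 0], [0, 0, 0.3], 0], [[0, 0, 0], [0, 0, 0.03], 0], [[0, 0, 0], [0, 0, 0], 0]]'

```text
clock: 7.18
ee_pos: [0.5587, -0.2051, 0.0687]
eef_rot: [-3.141, -0.0, 1.455]
ft_force: [-0.5, -0.2, -4.1]
gripper_width: 0.18
finger_force: 59.9
```

Emit:
play_rows --series '[[[0, 0, 0], [0, 0.04, 0], 0], [[0, 0, 0], [0, 0.03, 0], 0], [[0, 0, 0], [0, 0, 0], 0]]'

```text
clock: 7.43
ee_pos: [0.5625, -0.2055, 0.07]
eef_rot: [3.14, 0.001, 1.456]
ft_force: [0.5, 0.4, -4.1]
gripper_width: 0.176
finger_force: 59.9
```

Emit:
play_rows --series '[[[0, 0, 0], [0, 0.02, 0], 0], [[0, 0, 0], [0, 0.02, 0], 0], [[0, 0, 0], [0, 0, 0], 0]]'

```text
clock: 7.68
ee_pos: [0.5636, -0.2053, 0.0693]
eef_rot: [3.141, 0.0, 1.456]
ft_force: [-0.3, 0.6, -4.3]
gripper_width: 0.176
finger_force: 59.9
```

```bash
python3 -c "
from h import *
fx()"
```

```text
t 7.68 X 583.2 Y -140.2 Z 69.3 yaw 83.42 F [-0.4  0.6 -4.3] T [-0.03  0.04 -0.04] w 0.176
```

Emit:
play_rows --series '[[[0, 0, 0], [0, 0, 0.05], 0], [[0, 0, 0], [0, 0.02, 0], 0], [[0, 0, 0], [0, 0, 0], 0]]'

```text
clock: 7.93
ee_pos: [0.5643, -0.2054, 0.0673]
eef_rot: [3.141, 0.0, 1.456]
ft_force: [-0.4, -0.2, -2.8]
gripper_width: 0.18
finger_force: 60.1
```

Emit:
play_rows --series '[[[0, 0, 0], [0, 0.02, 0], 0], [[0, 0, 0], [0, 0, 0], 0]]'

```text
clock: 8.1
ee_pos: [0.565, -0.2055, 0.0672]
eef_rot: [-3.142, 0.0, 1.456]
ft_force: [-0.9, -0.6, -2.1]
gripper_width: 0.176
finger_force: 60.3
```

Emit:
play_rows --series '[[[0, 0, 0], [0, 0.02, 0], 0], [[0, 0, 0], [0, 0, 0], 0]]'

```text
clock: 8.27
ee_pos: [0.5658, -0.2056, 0.0672]
eef_rot: [3.142, 0.0, 1.456]
ft_force: [-0.6, -0.1, -2.2]
gripper_width: 0.178
finger_force: 60.2
```

```bash
python3 -c "
from h import *
fx()"
```

```text
t 8.27 X 585.5 Y -140.2 Z 67.2 yaw 83.42 F [-0.5 -0.2 -2.2] T [ 0.05  0.17 -0.  ] w 0.178
```

Emit:
play_rows --series '[[[0, 0, 0], [0, 0.02, 0], 0], [[0, 0, 0], [0, 0, 0], 0]]'

```text
clock: 8.43
ee_pos: [0.5666, -0.2057, 0.0671]
eef_rot: [3.141, 0.0, 1.456]
ft_force: [-0.7, -0.1, -2.1]
gripper_width: 0.179
finger_force: 60.2
```

Emit:
play_rows --series '[[[0, 0, 0], [0, 0.02, 0], 0], [[0, 0, 0], [0, 0, 0], 0]]'

```text
clock: 8.6
ee_pos: [0.5671, -0.2057, 0.0671]
eef_rot: [-3.141, 0.0, 1.456]
ft_force: [-1.6, 0.5, -0.3]
gripper_width: 0.174
finger_force: 60.4
```

Emit:
play_rows --series '[[[0, 0, 0], [0, 0.02, 0], 0], [[0, 0, 0], [0, 0, 0], 0]]'

```text
clock: 8.77
ee_pos: [0.5672, -0.2057, 0.067]
eef_rot: [-3.139, -0.0, 1.456]
ft_force: [-5.4, 0.8, 1.0]
gripper_width: 0.177
finger_force: 60.7
```

```bash
python3 -c "
from h import *
fx()"
```

```text
t 8.77 X 586.8 Y -140.2 Z 67.0 yaw 83.43 F [-5.5  0.2  1. ] T [0.21 0.92 0.12] w 0.177
```

Emit:
play_rows --series '[[[0, 0, 0], [0, 0, 0.02], 0], [[0, 0, 0], [0, 0, 0], 0]]'

```text
clock: 8.93
ee_pos: [0.5672, -0.2058, 0.0668]
eef_rot: [-3.138, -0.0, 1.456]
ft_force: [-7.1, 0.7, 4.7]
gripper_width: 0.181
finger_force: 61.1
```

Emit:
play_rows --series '[[[0, 0, 0], [0.02, 0, 0], 0], [[0, 0, 0], [0, 0, 0], 0]]'

```text
clock: 9.1
ee_pos: [0.5672, -0.2056, 0.0668]
eef_rot: [-3.139, 0.001, 1.456]
ft_force: [-7.0, -0.5, 2.9]
gripper_width: 0.181
finger_force: 61.0
```

Emit:
play_rows --series '[[[0, 0, 0], [0.02, 0, 0], 0], [[0, 0, 0], [0, 0, 0], 0]]'

```text
clock: 9.27
ee_pos: [0.5672, -0.2054, 0.0668]
eef_rot: [-3.139, 0.002, 1.456]
ft_force: [-7.6, -3.2, 2.4]
gripper_width: 0.175
finger_force: 61.0
```

Emit:
play_rows --series '[[[0, 0, 0], [0.02, 0, 0], 0], [[0, 0, 0], [0, 0, 0], 0]]'

```text
clock: 9.43
ee_pos: [0.5674, -0.2039, 0.0659]
eef_rot: [-3.139, 0.001, 1.456]
ft_force: [-4.3, -0.8, -3.1]
gripper_width: 0.18
finger_force: 60.2
```

```bash
python3 -c "
from h import *
fx()"
```

```text
t 9.43 X 586.8 Y -138.4 Z 65.9 yaw 83.41 F [-4.2 -1.3 -3.1] T [-0.14  0.66  0.09] w 0.18
```

Emit:
play_rows --series '[[[0, 0, 0], [0, 0, 0.03], 0], [[0, 0, 0], [0, 0, 0], 0]]'

```text
clock: 9.6
ee_pos: [0.5674, -0.2034, 0.0642]
eef_rot: [-3.139, -0.0, 1.456]
ft_force: [-5.0, -1.1, -2.8]
gripper_width: 0.177
finger_force: 60.1
```

Emit:
play_rows --series '[[[0, 0, 0], [0, 0, 0.03], 0], [[0, 0, 0], [0, 0, 0], 0]]'

```text
clock: 9.77
ee_pos: [0.5674, -0.2032, 0.0631]
eef_rot: [-3.139, -0.0, 1.456]
ft_force: [-4.7, 0.4, -2.5]
gripper_width: 0.181
finger_force: 60.1
```

```bash
python3 -c "
from h import *
fx()"
```

```text
t 9.77 X 586.8 Y -137.7 Z 63.1 yaw 83.42 F [-4.7 -0.1 -2.5] T [-0.02  0.8   0.13] w 0.181
```

It's dropping onto the pins, so I'll keep lowering gently.

Emit:
play_rows --series '[[[0, 0, 0], [0, 0, 0.03], 0], [[0, 0, 0], [0, 0, 0], 0]]'

```text
clock: 9.93
ee_pos: [0.5674, -0.2031, 0.062]
eef_rot: [-3.139, -0.001, 1.456]
ft_force: [-5.8, -0.6, -1.9]
gripper_width: 0.174
finger_force: 60.2
```

Emit:
play_rows --series '[[[0, 0, 0], [0, 0, 0.03], 0], [[0, 0, 0], [0, 0, 0], 0]]'

```text
clock: 10.1
ee_pos: [0.5674, -0.2031, 0.0615]
eef_rot: [-3.139, -0.001, 1.456]
ft_force: [-7.0, 0.7, 1.3]
gripper_width: 0.177
finger_force: 60.8
```

Emit:
play_rows --series '[[[0, 0, 0], [0, 0, 0.02], 0], [[0, 0, 0], [0, 0, 0], 0]]'

```text
clock: 10.27
ee_pos: [0.5674, -0.2032, 0.0614]
eef_rot: [-3.138, -0.001, 1.456]
ft_force: [-10.2, 2.0, 5.9]
gripper_width: 0.173
finger_force: 61.3
```

```bash
python3 -c "
from h import *
fx()"
```

```text
t 10.27 X 586.8 Y -137.6 Z 61.4 yaw 83.43 F [-10.4   0.8   5.9] T [0.36 1.34 0.14] w 0.173
```

It stopped at Z 61.4, 5.6 mm below where it rode on the pins. I'll relieve the load, release, rise and check.

Emit:
play_rows --series '[[[0, 0, 0], [0, -0.03, -0.01], 0], [[0, 0, 0], [0, 0, 0], 0.4], [[0, 0, 0], [0, 0, 0], 0.4], [[0, 0, 0], [0, 0, 0], 0.4], [[0, 0, 0], [0, 0, 0], 0.4]]'

```text
clock: 10.68
ee_pos: [0.5682, -0.2036, 0.0619]
eef_rot: [3.139, 0.001, 1.456]
ft_force: [0.3, 0.3, 0.1]
gripper_width: 0.403
finger_force: 0.0
```

Emit:
play_rows --series '[[[0, 0, 0], [0, 0, -0.2], 0.4], [[0, 0, 0], [0, 0, -0.5], 0.4], [[0, 0, 0], [0, 0, -0.9], 0.4], [[0, 0, 0], [0, 0, -0.9], 0.4], [[0, 0, 0], [0, 0, -0.9], 0.4]]'

```text
clock: 11.1
ee_pos: [0.5671, -0.2032, 0.1991]
eef_rot: [3.141, -0.0, 1.456]
ft_force: [0.7, 0.5, 0.5]
gripper_width: 0.404
finger_force: 0.0
```

Emit:
play_rows --series '[[[0, 0, 0], [0, 0, -0.9], 0], [[0, 0, 0], [0, 0, -0.3], 0], [[0, 0, 0], [0, 0, 0], 0], [[0, 0, 0], [0, 0, 0], 0], [[0, 0, 0], [0, 0, 0], 0]]'

```text
clock: 11.52
ee_pos: [0.5663, -0.2029, 0.2429]
eef_rot: [-3.139, -0.001, 1.456]
ft_force: [-0.3, 0.2, -0.7]
gripper_width: 0.001
finger_force: 0.0
```

Run:
```python
from h import *
fx(); s=manip.sense()
c=viewer.calibration("wrist"); im,d=viewer.camera("wrist"); cv2.imwrite("pics/w3.png",cv2.resize(im,None,fx=1.5,fy=1.5)); P=fcloud(d,c); np.savez("w3.npz",im=im,c=c,P=P)
X=P[...,:2]@EX*1e3; Y=P[...,:2]@EY*1e3; Z=P[...,2]*1e3
for n,(a,b,e,f) in dict(plateA=(535,560,-200,-170),plateB=(605,640,-200,-170),plateC=(535,560,-105,-70),plateD=(605,640,-105,-70)).items():
    m=(X>a)&(X<b)&(Y>e)&(Y<f)&(Z>20)&(Z<50); print(n,m.sum(),np.median(Z[m]).round(2))
m=(X<530)&(X>420)&(Y<-140)&(Y>-290)&(Z>55)&(Z<80); print("knob",m.sum(),np.median(X[m]),np.median(Y[m]),Z[m].max())
for cam in("wrist",): print([(np.round(w(cam,r["location"]),3),r["conf"]) for r in models.recognise(cam,"clamp_knob")])
```

```text
t 11.52 X 585.7 Y -137.5 Z 242.9 yaw 83.41 F [-0.3  0.2 -0.7] T [0.01 0.04 0.03] w 0.001
plateA 475 33.11
plateB 672 33.09
plateC 664 33.02
plateD 943 32.97
knob 185 489.8177798905028 -237.06648519574986 72.70880166233185
[(array([ 0.462, -0.271,  0.042]), 0.59)]
```

View pics/w3.png

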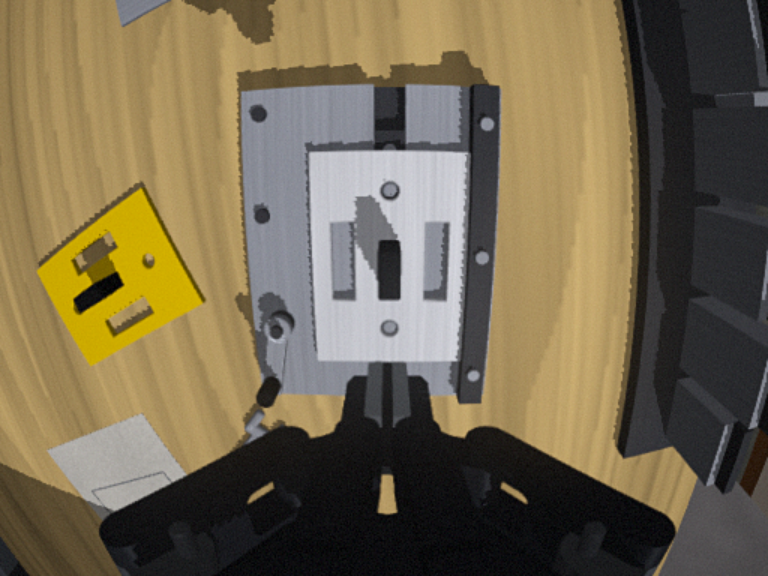

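Seen from above, the template lies flat: all four corners are at z = 33 mm. Both pins show in the holes at (389,190) and (389,328). The clamp pivot is at (279,325) and its knob at (268,390). Next I'll measure the knob.

Run:
```python
from h import *
z=np.load("w3.npz",allow_pickle=True); P=z["P"]; X=P[...,:2]@EX*1e3; Y=P[...,:2]@EY*1e3; Z=P[...,2]*1e3
m=(X<530)&(X>420)&(Y<-200)&(Y>-290)&(Z>68)&(Z<80); print(m.sum(),[(a[m].min().round(1),np.median(a[m]).round(1),a[m].max().round(1)) for a in(X,Y,Z)])
m=(X<520)&(X>480)&(Y<-170)&(Y>-215)&(Z>36)&(Z<60); print("pivot",m.sum(),[(a[m].min().round(1),np.median(a[m]).round(1),a[m].max().round(1)) for a in(X,Y,Z)])
k=np.array([489,-241]); p=k[0]*EX+k[1]*EY; print(p); plan((*p/1e3,.11),83.5,6)
```

```text
113 [(np.float64(481.2), np.float64(488.7), np.float64(495.3)), (np.float64(-247.4), np.float64(-239.2), np.float64(-233.0)), (np.float64(68.1), np.float64(70.8), np.float64(72.7))]
pivot 402 [(np.float64(484.9), np.float64(497.4), np.float64(507.9)), (np.float64(-215.0), np.float64(-194.0), np.float64(-179.9)), (np.float64(36.0), np.float64(43.1), np.float64(50.9))]
[ 458.57466291 -294.80718875]
from [ 0.5661 -0.2028  0.2421] 83.41 wz/row -0.015
0 [-0.43, -0.4] 0.55
1 [-0.43, -0.4] 0.55
2 [-0.43, -0.4] 0.55
3 [-0.43, -0.4] 0.55
4 [-0.43, -0.4] 0.55
5 [-0.43, -0.4] 0.55
```

Emit:
play_rows --series '[[[0, 0, 0], [-0.35, -0.33, 0.3], 0.45], [[0, 0, 0], [-0.43, -0.4, 0.5], 0.45], [[0, 0, 0], [-0.5, -0.47, 0.6], 0.45], [[0, 0, 0], [-0.5, -0.46, 0.6], 0.45], [[0, 0, 0], [-0.43, -0.4, 0.6], 0.45]]'

```text
clock: 12.03
ee_pos: [0.4731, -0.2817, 0.1382]
eef_rot: [-3.139, -0.001, 1.456]
ft_force: [-0.4, -1.0, -0.2]
gripper_width: 0.448
finger_force: 0.0
```

Emit:
play_rows --series '[[[0, 0, 0], [-0.3, -0.34, 0.5], 0.45], [[0, 0, 0], [-0.05, 0, 0.2], 0.45], [[0, 0, 0], [0, 0, 0], 0.45], [[0, 0, 0], [0, 0, 0], 0.45]]'

```text
clock: 12.37
ee_pos: [0.4601, -0.2935, 0.1123]
eef_rot: [-3.14, -0.001, 1.456]
ft_force: [0.6, 0.1, 0.3]
gripper_width: 0.45
finger_force: 0.0
```

```bash
python3 -c "
from h import *
fx()"
```

```text
t 12.37 X 490.4 Y -239.6 Z 112.3 yaw 83.40 F [0.5 0.2 0.3] T [-0.    0.05 -0.04] w 0.45
```

Emit:
play_rows --series '[[[0, 0, 0], [0, -0.04, 0.3], 0.45], [[0, 0, 0], [0, 0, 0.4], 0.45], [[0, 0, 0], [0, 0, 0.3], 0.45], [[0, 0, 0], [0, 0, 0.08], 0.45], [[0, 0, 0], [0, 0, 0], 0.45]]'

```text
clock: 12.78
ee_pos: [0.4583, -0.2929, 0.0687]
eef_rot: [-3.14, -0.001, 1.457]
ft_force: [-0.1, -0.0, -0.1]
gripper_width: 0.45
finger_force: 0.0
```

Emit:
play_rows --series '[[[0, 0, 0], [0, 0, 0], 0], [[0, 0, 0], [0, 0, 0], 0], [[0, 0, 0], [0, 0, 0], 0], [[0, 0, 0], [0, 0, 0], 0], [[0, 0, 0], [0, 0, 0], 0]]' --newtons 20

```text
clock: 13.2
ee_pos: [0.459, -0.2943, 0.0709]
eef_rot: [3.14, 0.001, 1.456]
ft_force: [0.0, 0.1, 2.9]
gripper_width: 0.178
finger_force: 20.3
```

Run:
```python
from h import *
fx()
th=np.linspace(-.2,1.57,16); q=np.c_[498+50*np.sin(th),-191.5-50*np.cos(th)]; print((np.diff(q,axis=0)[:,::-1]/40).round(2).tolist())
```

```text
t 13.2 X 489.3 Y -240.5 Z 70.9 yaw 83.41 F [0.  0.1 2.9] T [-0.06  0.1   0.14] w 0.178
[[-0.02, 0.15], [-0.0, 0.15], [0.01, 0.15], [0.03, 0.14], [0.05, 0.14], [0.06, 0.13], [0.08, 0.12], [0.09, 0.11], [0.11, 0.1], [0.12, 0.09], [0.13, 0.07], [0.13, 0.06], [0.14, 0.04], [0.15, 0.03], [0.15, 0.01]]
```

Emit:
play_rows --series '[[[0, 0, 0], [-0.02, 0.15, 0], 0], [[0, 0, 0], [0, 0.15, 0], 0], [[0, 0, 0], [0.01, 0.15, 0], 0], [[0, 0, 0], [0.03, 0.14, 0], 0], [[0, 0, 0], [0.05, 0.14, 0], 0]]'

```text
clock: 13.62
ee_pos: [0.4876, -0.2961, 0.0708]
eef_rot: [-3.141, 0.003, 1.456]
ft_force: [-3.1, -1.7, 2.1]
gripper_width: 0.177
finger_force: 20.4
```

Emit:
play_rows --series '[[[0, 0, 0], [0.06, 0.13, 0], 0], [[0, 0, 0], [0.08, 0.12, 0], 0], [[0, 0, 0], [0.09, 0.11, 0], 0], [[0, 0, 0], [0.11, 0.1, 0], 0], [[0, 0, 0], [0, 0, 0], 0]]'

```text
clock: 14.03
ee_pos: [0.508, -0.283, 0.0705]
eef_rot: [-3.141, 0.0, 1.457]
ft_force: [-2.8, 1.2, 4.8]
gripper_width: 0.172
finger_force: 20.8
```

```bash
python3 -c "
from h import *
fx()"
```

```text
t 14.03 X 536.8 Y -223.6 Z 70.5 yaw 83.46 F [-2.9  0.9  4.8] T [0.09 0.48 0.17] w 0.172
```

Emit:
play_rows --series '[[[0, 0, 0], [0.12, 0.09, 0], 0], [[0, 0, 0], [0.13, 0.07, 0], 0], [[0, 0, 0], [0.13, 0.06, 0], 0], [[0, 0, 0], [0.14, 0.04, 0], 0], [[0, 0, 0], [0.12, 0.02, 0], 0]]'

```text
clock: 14.45
ee_pos: [0.5205, -0.2596, 0.0702]
eef_rot: [-3.138, 0.002, 1.457]
ft_force: [-8.7, -5.0, 5.9]
gripper_width: 0.175
finger_force: 21.2
```

Emit:
play_rows --series '[[[0, 0, 0], [0.06, 0.01, 0], 0], [[0, 0, 0], [0.05, 0, 0], 0], [[0, 0, 0], [0, 0, 0], 0]]'

```text
clock: 14.7
ee_pos: [0.521, -0.256, 0.0701]
eef_rot: [-3.138, 0.004, 1.457]
ft_force: [-8.3, -5.9, 4.1]
gripper_width: 0.177
finger_force: 21.1
```

```bash
python3 -c "
from h import *
fx()"
```

```text
t 14.7 X 546.7 Y -195.4 Z 70.1 yaw 83.45 F [-7.6 -6.8  4.1] T [-0.83  1.41  0.13] w 0.177
```

Emit:
play_rows --series '[[[0, 0, 0], [0.03, -0.03, 0], 0], [[0, 0, 0], [0.03, 0, 0], 0], [[0, 0, 0], [0, 0, 0], 0]]'

```text
clock: 14.95
ee_pos: [0.5209, -0.2557, 0.0703]
eef_rot: [3.142, 0.008, 1.456]
ft_force: [-5.9, -13.3, -0.5]
gripper_width: 0.176
finger_force: 20.6
```

Emit:
play_rows --series '[[[0, 0, 0], [0.03, 0, 0], 0], [[0, 0, 0], [0.03, 0, 0], 0], [[0, 0, 0], [0, 0, 0], 0]]'

```text
clock: 15.2
ee_pos: [0.5211, -0.2545, 0.0704]
eef_rot: [3.141, 0.011, 1.456]
ft_force: [-6.1, -17.9, -0.8]
gripper_width: 0.17
finger_force: 20.4
```

```bash
python3 -c "
from h import *
fx()"
```

```text
t 15.2 X 546.6 Y -193.9 Z 70.4 yaw 83.43 F [ -4.1 -18.5  -0.8] T [-2.72  0.96  0.08] w 0.17
```

The clamp is on its stop: 18 N with almost no movement. I'll ease off partly, release, rise and check.

Emit:
play_rows --series '[[[0, 0, 0], [-0.04, -0.02, 0], 0], [[0, 0, 0], [0, 0, 0], 0.4], [[0, 0, 0], [0, 0, 0], 0.4], [[0, 0, 0], [0, 0, 0], 0.4], [[0, 0, 0], [0, 0, 0], 0.4]]'

```text
clock: 15.62
ee_pos: [0.5211, -0.2506, 0.0697]
eef_rot: [3.142, -0.001, 1.456]
ft_force: [0.0, 0.5, -0.1]
gripper_width: 0.398
finger_force: 0.0
```

Emit:
play_rows --series '[[[0, 0, 0], [0, 0, -0.2], 0.4], [[0, 0, 0], [0, 0, -0.5], 0.4], [[0, 0, 0], [0, 0, -0.9], 0.4], [[0, 0, 0], [0, 0, -0.9], 0.4], [[0, 0, 0], [0, 0, -0.9], 0.4]]'

```text
clock: 16.03
ee_pos: [0.5208, -0.2505, 0.2076]
eef_rot: [-3.141, -0.0, 1.456]
ft_force: [0.8, -0.3, -0.1]
gripper_width: 0.403
finger_force: 0.0
```

Emit:
play_rows --series '[[[0, 0, 0], [-0.5, 0, -0.9], 0.4], [[0, 0, 0], [-0.5, 0, -0.4], 0.4], [[0, 0, 0], [0, 0, 0], 0.4], [[0, 0, 0], [0, 0, 0], 0.4], [[0, 0, 0], [0, 0, 0], 0.4]]'

```text
clock: 16.45
ee_pos: [0.516, -0.29, 0.2567]
eef_rot: [-3.14, -0.002, 1.456]
ft_force: [-0.1, -0.2, 0.1]
gripper_width: 0.401
finger_force: 0.0
```

Run:
```python
from h import *
fx()
c=viewer.calibration("wrist"); im,d=viewer.camera("wrist"); cv2.imwrite("pics/w4.png",cv2.resize(im,None,fx=1.5,fy=1.5)); P=fcloud(d,c)
X=P[...,:2]@EX*1e3; Y=P[...,:2]@EY*1e3; Z=P[...,2]*1e3
m=(X<570)&(X>480)&(Y<-160)&(Y>-240)&(Z>67)&(Z<80); print("knob",m.sum(),[np.round((a[m].min()+a[m].max())/2,1) for a in(X,Y,Z)])
for n,(a,b,e,f) in dict(B=(605,640,-200,-170),C=(535,560,-105,-70),D=(605,640,-105,-70)).items():
    m=(X>a)&(X<b)&(Y>e)&(Y<f)&(Z>20)&(Z<50); print(n,m.sum(),np.median(Z[m]).round(2))
```

```text
t 16.45 X 545.5 Y -229.7 Z 256.7 yaw 83.42 F [-0.1 -0.2  0.1] T [-0.03  0.04 -0.  ] w 0.401
knob 170 [np.float64(547.2), np.float64(-191.8), np.float64(70.1)]
B 712 32.98
C 632 33.0
D 832 32.95
```

View pics/w4.png

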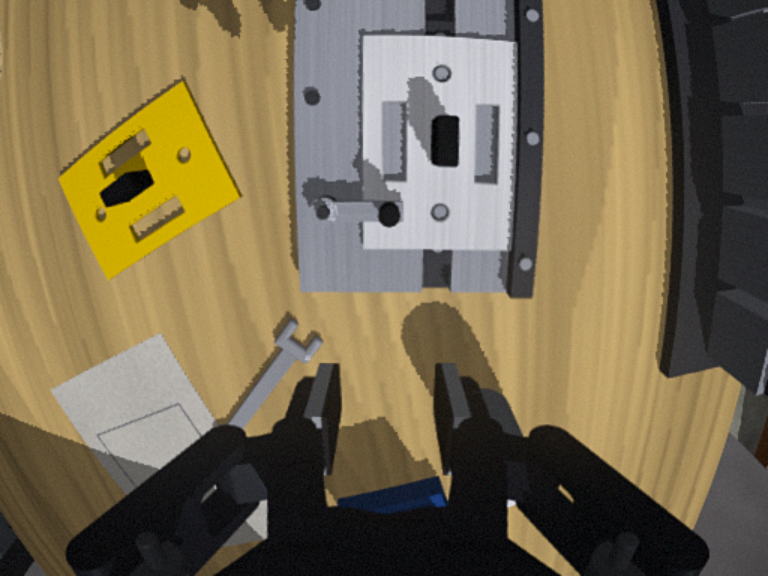

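The clamp arm points along +x over the template, with its knob at (389,213) and pivot at (325,210). The template is flat on both pins, and the gripper is clear.

```bash
python3 -c "
from h import *
print(job.hand_in())"
```

```text
the job is handed in; nothing more can be done
None
```

The job is handed in: the template lies flat on both pins against the fence, the clamp arm is swung round to its stop over it, and the gripper is clear, at about 16.5 s on the clock.

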